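# Hold the spring clip open round the edge of the price card

## Robot

A 6-joint arm with a two-finger parallel gripper is mounted at the origin on a cart in front of the work surface, level with it; the furniture and walls round the work are solid. World frame = base frame: x ahead of the robot, y to its left, z up, the work surface at z = 0. Lengths are in m, angles in rad, forces in N, time in s.
With the tool pointing down it reaches from about 0.35 to 0.875 m from the base axis. Payload 4.2 kg.
Tool frame: the origin (TCP) lies between the finger pads; the fingertips stand 19 mm ahead of it and the grasp point (between the pads) is the TCP; z points along the fingers, y is the line along which they close (so a half turn about z gives the same grasp; the last joint's range is limited). The gripper opens to 87 mm and grips with 3 to 60 N. Pads are 19 mm wide; open, the fingers measure 117 mm over their backs; the gripper's body (75 mm by 190 mm) begins 51 mm behind the grasp point.
Start: joints at [0.259, 0.385, 0.008, 0, -1.194, -0.259], TCP at [0.625, 0, 0.242] pointing down, gripper open.
Joint ranges: [-3.14, 3.14], [-1.21, 2.06], [-1.07, 1.41], [-3.16, 2.05], [-2.99, -0.16], [-3.1, 3.1]. Speed limits (rad/s): [2.79, 2.79, 3.14, 3.14, 3.14, 3.14].

## Interface

Orientations are given as a 3x3 rotation matrix whose columns are the frame's x, y, z axes.
In Python, from plant import * gives the robot as it stands.
- The arm moves only by the tool drive_tool, never from a script. Its argument "commands" is a list of rows, each a list of 5 numbers: the opening, from 0 (shut) to 1 (fully open), then the shift along the tool's x, y, z in m, then the turn about the tool's z in degrees. A call has 1 to 12 rows; each row is the pose to reach, as a shift and turn from the pose commanded when the call began, along the tool's axes at that moment; what a row does not reach only later rows make up. A row lasts 1/8 s, in which the tool goes at most 62.5 mm and 10.7 degrees, less where a joint would pass 70% of its speed; a pose out of reach is approached as far as the arm can. A call with a gripper value outside its range is refused whole. The fingers move at their own pace and stop on an object; "squeeze" is the grip in N (left out, the last holds). Time passes only in rows, so rows that repeat a pose let the fingers close. It gives the time, the measured TCP pose, the force, the opening and the grip force at its end, in the units of the state.
- sense(): the state, without advancing time (a new reading comes with each control period).
- capture(name): name is "scene" or "side" or "wrist"; returns a dict with "pixels" (420x560x3 uint8, blue, green, red), "vfov" (degrees; the focal length in pixels is half the picture's height over the tangent of half this angle, whatever the lens; pixels are square), "cx", "cy" (the principal point, pixels), "world_from_camera" (4x4, takes a point from camera to world coordinates). Camera axes: x right, y down, z forward; pixel columns grow to the right and rows downward; lengths in m; the calibration is good to about 2 mm. A picture is of the moment at which its call begins. There is no depth.
- close_job(): hands the job in; it is judged then, once.
The state is a dict: "clock": time; "joints": joint angles; "dq": joint speeds; "joint_torque": joint torques, N m; "tcp_pos": TCP position; "tool_rot": TCP orientation; "force": force on the tool from outside, world axes, zero at the start; "ft_torque": the same for the moment, N m; "width": opening from 0.0 (shut) to 1.0 (fully open); "gripper_force": force on a finger pad.
Only numpy, scipy, OpenCV 4.12 (cv2) and the standard library are available. Lean on these libraries where they do the work, as an engineer would, in place of code of your own. Each camera call takes 0.05 s, during which the arm holds its last target. There are 200 camera calls.

## Task

Pull the little wooden drawer unit's drawer open by its bar handle, take the spring clip lying inside by its two handles and lift it out. Squeeze the clip wide open and bring its jaws round the card's upright edge that overhangs the stand on the robot's side, one jaw on each side of the card and well past the edge but touching neither the card nor the stand, so that a colleague can slip a gift tag in. Finish there still holding the clip gaping in mid-air, with the stand not shoved along and nothing else knocked over or pushed away.

Things in the scene. Friction and masses are not known exactly. Their poses are not given: they have to be found in the camera images.
- unit: low wooden counter-top drawer unit, 210 deep (x) x 200 wide (y) x 75 mm high, fixed to the table, one drawer. Origin: centre of its underside; its front faces its own -x, roughly towards the robot.
- unit_drawer0 (a joint): how far the drawer is out (m): 0 shut, 0.141 at its stop; it slides along the unit's -x, about 1 N friction. Inner floor 22 mm above the table, inside 158 mm wide, 165 mm long; tops of side walls 53 mm, of the 15 mm thick front board 61 mm, above the table.
- unit_drawer0_handle (a point): middle of the drawer's brass bar handle, a level round bar 11 mm thick and 100 mm long along the unit's y, 35 mm in front of the drawer face (24 mm of free space behind it), about 41 mm above the table; moves with the drawer.
- clip: dark wooden spring clip lying on its side on the drawer floor: two levers on an upright steel pivot, 98 mm long, 24 mm high (z), 56 g. Origin: on the pivot axis, underneath. +x along the jaws (tips 48 mm from the pivot), -x along the two 42 mm handles (ends 46 mm from the pivot). In the drawer the handles lie towards its front board. Squeezing the handles together (along clip y) opens the jaws.
- clip_left (a joint): turn of the lever on the clip's +y side (rad): 0 shut (the handles a V, 54 mm over the outer faces at their ends, 40 mm over them 26 mm behind the pivot), 0.32 wide open at its stop (handles parallel, 26 mm over their flat outer faces, jaw tips 32 mm apart). Pinched 26 mm behind the pivot it takes about 6 N to start and 11 N to reach the stop; let go, it snaps shut.
- clip_right (a joint): the same for the lever on the clip's -y side: 0 shut, 0.32 wide open.
- jaw_left (a point): inner corner of the jaw tip of the +y lever, 48 mm ahead of the pivot (shut), at half the clip's height.
- jaw_right (a point): the same for the -y lever.
- card_stand: loose wooden block (75 long, x from -20 to +55 mm, 65 wide in y, 20 mm high) with an upright white card standing in its groove; 0.7 kg. The card is stiff, 3 mm thick (y), 105 mm long (x from -55 to +50 mm), top 125 mm above the table. Origin: at the underside, in the card's plane; x runs along the card, away from the robot.
- card_edge (a point): middle of the card's overhanging upright edge on the robot's side (the card is free from 20 to 125 mm above the table there, and overhangs the block by 35 mm); 75 mm above the table. Its x points into the card, away from the robot; y is across the card; z up.
- jar_candle_1: bystander: jar candle with wooden lid, 66 mm across, 91 mm high; origin under its centre.
- gift_box: bystander: small lidded gift box, 53 mm a side; origin under its centre.
- bud_vase: bystander: small round white vase, 62 mm across, 96 mm high; origin under its centre.
Mind the look-alikes: they are no part of the job. There is more than one size of the card_stand; the one meant has the size given above.

How it is judged:
On the way, in this order (a step that is already met when the one before it is completed fails the run):
1. the drawer is pulled well open (over 110 mm) (value of joint unit_drawer0 above 0.11 m), for 0.2 s.
2. the clip is lifted out of the drawer by the fingers (height (world z) of clip above 0.045 m and contact force between clip and the fingers above 2 N), for 0.2 s.
At the end, for the whole second after the job is handed in: fingers hold the clip (over 3 N), still, in mid-air; jaw tips over 20 mm apart, one each side of the card, over 3 mm off its mid-plane, 8 to 45 mm past the edge, within 40 mm of the edge's middle height; clip not touching the stand (under 0.5 N); stand upright, moved under 20 mm (((x of jaw_left in the frame of card_edge between 0.008 and 0.045 m and z of jaw_left in the frame of card_edge between -0.04 and 0.04 m and x of jaw_right in the frame of card_edge between 0.008 and 0.045 m and z of jaw_right in the frame of card_edge between -0.04 and 0.04 m and y of jaw_left in the frame of card_edge above 0.003 m and y of jaw_right in the frame of card_edge below -0.003 m) or (x of jaw_right in the frame of card_edge between 0.008 and 0.045 m and z of jaw_right in the frame of card_edge between -0.04 and 0.04 m and x of jaw_left in the frame of card_edge between 0.008 and 0.045 m and z of jaw_left in the frame of card_edge between -0.04 and 0.04 m and y of jaw_right in the frame of card_edge above 0.003 m and y of jaw_left in the frame of card_edge below -0.003 m)) and distance between jaw_left and jaw_right above 0.02 m and contact force between clip and the fingers above 3 N and contact force between clip and card_stand below 0.5 N and height (world z) of clip above 0.022 m and linear speed of clip below 0.03 m/s and distance of card_stand from where it was at the start of the episode below 0.02 m and angle between card_stand's own z axis and vertical below 0.1 rad); the arm keeps its last pose, push and grip.
It fails at once if the jar candle is knocked over or pushed more than 40 mm (distance of jar_candle_1 from where it was at the start of the episode above 0.04 m or angle between jar_candle_1's own z axis and vertical above 0.5 rad).
It fails at once if the gift box is knocked over or pushed more than 40 mm (distance of gift_box from where it was at the start of the episode above 0.04 m or angle between gift_box's own z axis and vertical above 0.5 rad).
It fails at once if the bud vase is knocked over or pushed more than 40 mm (distance of bud_vase from where it was at the start of the episode above 0.04 m or angle between bud_vase's own z axis and vertical above 0.5 rad).
It fails at once if the card stand is pushed more than 30 mm (distance of card_stand from where it was at the start of the episode above 0.03 m).
It also fails if it takes over 48 s, if anything falls off the work surface, if the arm or the gripper's body presses on something with over 40 N, if the wrist force passes 120 N, or if a joint passes its speed limit or range.

## Working session

There is one attempt and no reset: what is moved stays moved. The work goes in short steps, Python scripts to look and compute and a tool call to move; the robot and the scene stay as the last step left them, time stands still between calls to the robot, and variables do not carry over. Pictures are saved under pics/ and viewed, at most 10 in all, crops included, and the job is handed in when it is done.

Besides the shell and the picture viewer there is one more tool, called in YAML: its name, and indented under it one key for each argument. drive_tool: Moves the arm, as the interface text tells. Its arguments: {"type":"object","properties":{"commands":{"type":"array"},"squeeze":{"type":"number"}},"required":["commands"]}

```bash
mkdir -p pics
cat > h.py <<'E'
import numpy as np, cv2
from plant import *
def ray(c,u,v):
    f=c["pixels"].shape[0]/2/np.tan(np.radians(c["vfov"])/2)
    T=np.array(c["world_from_camera"]); d=T[:3,:3]@np.array([(u-c["cx"])/f,(v-c["cy"])/f,1.])
    return T[:3,3],d/np.linalg.norm(d)
def onz(c,u,v,z):
    o,d=ray(c,u,v); return o+d*(z-o[2])/d[2]
def proj(c,p):
    f=c["pixels"].shape[0]/2/np.tan(np.radians(c["vfov"])/2)
    T=np.array(c["world_from_camera"]); q=T[:3,:3].T@(np.array(p)-T[:3,3])
    return np.array([f*q[0]/q[2]+c["cx"],f*q[1]/q[2]+c["cy"]])
def tri(rs):
    A=sum(np.eye(3)-np.outer(d,d) for o,d in rs); b=sum((np.eye(3)-np.outer(d,d))@o for o,d in rs)
    return np.linalg.solve(A,b)
E
python3 - <<'E'
from h import *
import pickle
C={n:capture(n) for n in("scene","side","wrist")}
pickle.dump(C,open("c0.pkl","wb"))
cv2.imwrite("pics/scene0.png",cv2.resize(C["scene"]["pixels"],(800,600)));cv2.imwrite("pics/side0.png",cv2.resize(C["side"]["pixels"],(800,600)))
for n in C: print(n,C[n]["vfov"],C[n]["cx"],C[n]["cy"],np.round(C[n]["world_from_camera"],3).tolist())
print(sense())
E
```

```text
scene 46.00123961912274 287.2011371027243 202.6679763055813 [[-0.836, -0.225, 0.5, 0.002], [-0.548, 0.365, -0.753, 0.976], [-0.013, -0.903, -0.429, 0.615], [0.0, 0.0, 0.0, 1.0]]
side 45.39335076676342 277.36402493915165 201.92386436063023 [[0.111, -0.833, 0.542, -0.168], [-0.994, -0.084, 0.074, -0.097], [-0.016, -0.547, -0.837, 1.303], [0.0, 0.0, 0.0, 1.0]]
wrist 63.77997250789762 279.2793201534199 206.762741785371 [[-1.0, 0.0, -0.002, 0.624], [-0.0, 0.965, 0.264, -0.072], [0.002, 0.264, -0.965, 0.384], [0.0, 0.0, 0.0, 1.0]]
{'clock': 0.15, 'joints': array([ 2.58626019e-01,  3.85368196e-01,  6.94597964e-03, -3.34033604e-04,
       -1.19399970e+00, -2.58592229e-01]), 'dq': array([-0.00066486, -0.00219721,  0.00486107,  0.00244746, -0.00124175,
       -0.00134523]), 'joint_torque': array([ 3.86667998e-04, -3.91052306e+01,  1.87588084e+01,  4.22235444e+00,
        1.23758311e-02, -1.38926293e-04]), 'tcp_pos': array([6.24581077e-01, 2.84165339e-05, 2.40723052e-01]), 'tool_rot': array([[-8.92724759e-05, -9.99998633e-01, -1.65093948e-03],
       [-9.99999989e-01,  8.94632341e-05, -1.15471743e-04],
       [ 1.15619284e-04,  1.65092915e-03, -9.99998631e-01]]), 'force': array([-0.12897486,  0.09731918,  1.02042885]), 'ft_torque': array([-0.00701652, -0.01161816,  0.00756922]), 'gripper_force': 0.0, 'width': 1.003596255589706}
```

View pics/scene0.png

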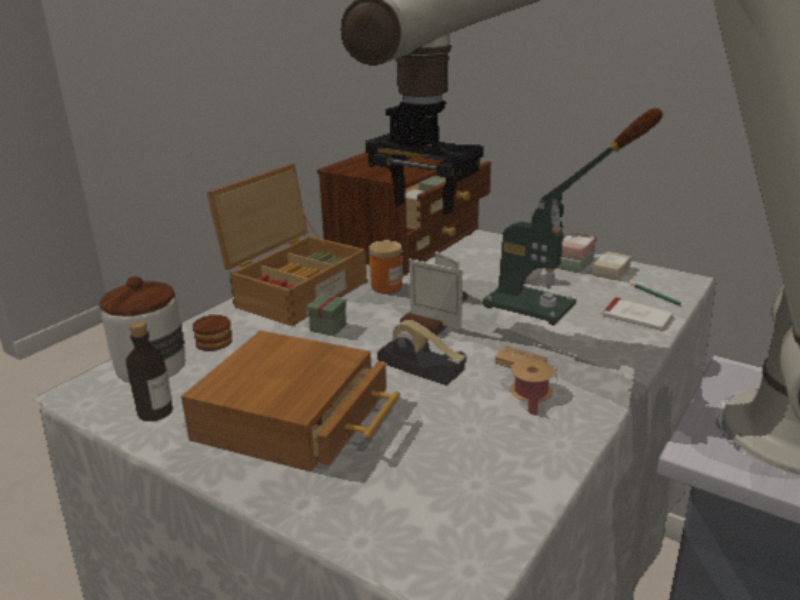

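View pics/side0.png

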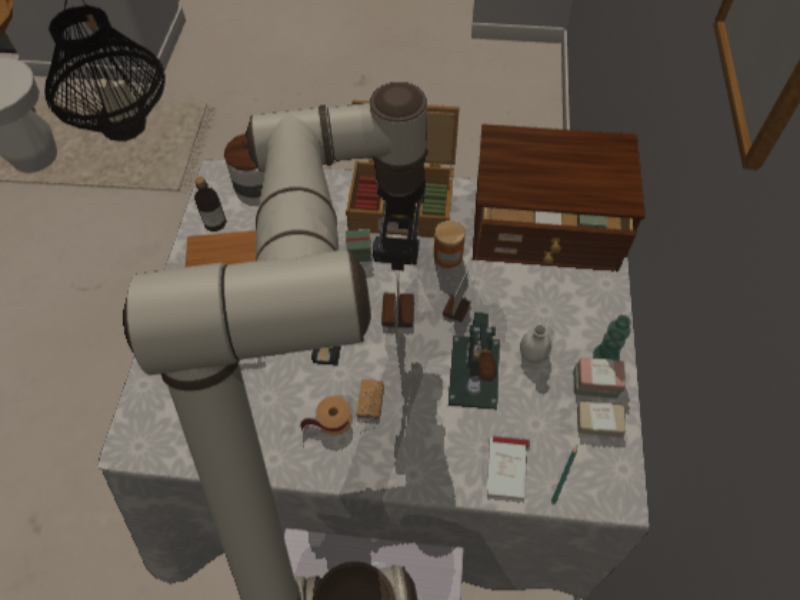

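The unit sits at scene (280,395), with its bar handle from (398,396) to (367,432) and the drawer slightly out. There are two card stands: A at side (397,310) / scene (437,290), which is larger, and B at side (457,308) / scene (450,262), which is smaller. A looks like the 75x65 mm block. I'll enlarge both to check.

Run:
```python
from h import *
import pickle
C=pickle.load(open("c0.pkl","rb"))
def crop(n,x,y,w,h): return cv2.resize(C[n]["pixels"][y:y+h,x:x+w],(400,300),interpolation=cv2.INTER_CUBIC)
im=np.vstack([np.hstack([crop("scene",200,240,100,75),crop("scene",260,170,80,60)]),np.hstack([crop("side",255,180,88,66),crop("wrist",0,0,560,420)])])
cv2.imwrite("pics/comp.png",im)
```

```text
(no output)
```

View pics/comp.png

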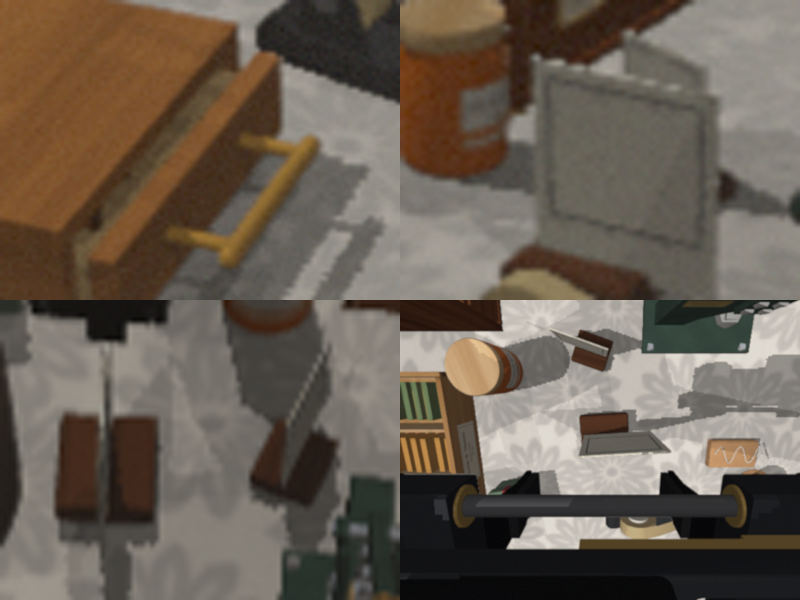

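Crop: A (composite scene panel, card from (535,63) to (718,97)) is the large card on the larger block. B behind it is the smaller and turned one. I'll check A's size by ray casting.

Run:
```python
from h import *
import pickle
C=pickle.load(open("c0.pkl","rb"));s,d,w=C["scene"],C["side"],C["wrist"]
np.set_printoptions(precision=4,suppress=True)
a=onz(s,278.2,275.8,.043);b=onz(s,257.5,304.2,.043);print("handle",a,b,np.linalg.norm(a-b),(a+b)/2,"dir",np.degrees(np.arctan2(*(b-a)[[0,1]])))
# unit top corners (scene full px in 800 view): back-left?, front edge
for p in [(370,350),(312,462),(268,336),(190,398)]: print("unit top?",onz(s,p[0]*.7,p[1]*.7,.075))
a=onz(s,323.6,189.4,.125);b=onz(s,287,182.6,.125);print("card scene top near/far",a,b,np.linalg.norm(a-b),np.degrees(np.arctan2((b-a)[1],(b-a)[0])))
a=onz(w,378,214,.125);b=onz(w,252,217,.125);print("card wrist top near/far",a,b,np.linalg.norm(a-b))
k=88/400
for p in [(62,115),(158,118),(155,220),(57,215)]: print("blockA",onz(d,255+p[0]*k,180+p[1]*k,.02))
for p in [(270,118),(335,145),(308,203),(250,178)]: print("blockB",onz(d,255+p[0]*k,180+p[1]*k,.02))
print("gift",onz(s,327*.7,305*.7,.053),"candle",onz(s,385*.7,247*.7,.091),"tape",onz(s,420*.7,365*.7,.02),"vase",onz(d,536*.7,345*.7,.05))
for p in [(447,362),(380,357),(410,378),(463,365)]: print("tapebase",onz(s,p[0]*.7,p[1]*.7,.02))
```

```text
handle [0.4915 0.2756 0.043 ] [0.4712 0.3751 0.043 ] 0.1015264509623303 [0.4813 0.3253 0.043 ] dir -11.5891099294247
unit top? [0.5657 0.239  0.075 ]
unit top? [0.4694 0.4864 0.075 ]
unit top? [0.7277 0.2889 0.075 ]
unit top? [0.6969 0.4723 0.075 ]
card scene top near/far [0.538  0.0069 0.125 ] [0.6374 0.0182 0.125 ] 0.10003052572777373 6.480280973588896
card wrist top near/far [0.5442 0.0045 0.125 ] [0.6449 0.007  0.125 ] 0.10075909280973153
blockA [0.648  0.0416 0.02  ]
blockA [ 0.6521 -0.0225  0.02  ]
blockA [ 0.5736 -0.0283  0.02  ]
blockA [0.5709 0.0355 0.02  ]
blockB [ 0.6596 -0.0969  0.02  ]
blockB [ 0.6427 -0.1411  0.02  ]
blockB [ 0.5964 -0.1261  0.02  ]
blockB [ 0.6116 -0.0871  0.02  ]
gift [0.7471 0.1217 0.053 ] candle [ 0.7622 -0.081   0.091 ] tape [0.527  0.1599 0.02  ] vase [ 0.5384 -0.276   0.05  ]
tapebase [0.4951 0.1291 0.02  ]
tapebase [0.5958 0.1736 0.02  ]
tapebase [0.5195 0.2005 0.02  ]
tapebase [0.4687 0.1234 0.02  ]
```

A measures 77x64 mm at the block, with a 101 mm card, so it matches. B's block is only about 50x45 mm. I'm moving above the handle.

drive_tool:
  commands:
    - [0.25,-0.1,0.04,0.03,0]
    - [0.25,-0.16,0.08,0.06,-5]
    - [0.25,-0.22,0.11,0.08,-11]
    - [0.25,-0.28,0.13,0.1,-11]
    - [0.25,-0.325,0.144,0.12,-11]
    - [0.25,-0.325,0.144,0.12,-11]
    - [0.25,-0.325,0.144,0.12,-11]
    - [0.25,-0.325,0.144,0.12,-11]

```text
clock: 1.15
tcp_pos: [0.4808, 0.325, 0.1213]
tool_rot: [[0.192, -0.981, -0.0], [-0.981, -0.192, -0.001], [0.001, 0.001, -1.0]]
force: [1.2, -0.8, -0.3]
width: 0.263
gripper_force: 0.0
```

Run:
```python
from h import *
import pickle
C={n:capture(n) for n in("scene","wrist","side")}
pickle.dump(C,open("c1.pkl","wb"))
print(sense()["tcp_pos"],sense()["tool_rot"])
im=np.hstack([cv2.resize(C["wrist"]["pixels"],(400,300)),cv2.resize(C["side"]["pixels"][100:205,90:230],(400,300))])
im=np.vstack([im,np.hstack([cv2.resize(C["scene"]["pixels"][240:315,200:300],(400,300)),cv2.resize(C["side"]["pixels"][150:255,230:370],(400,300))])])
cv2.imwrite("pics/c1.png",im)
```

```text
[0.48166495 0.32405351 0.12212936] [[ 1.89021890e-01 -9.81972685e-01  6.09831284e-04]
 [-9.81972747e-01 -1.89021514e-01  6.25191177e-04]
 [-4.98649426e-04 -7.17012520e-04 -9.99999619e-01]]
```

View pics/c1.png

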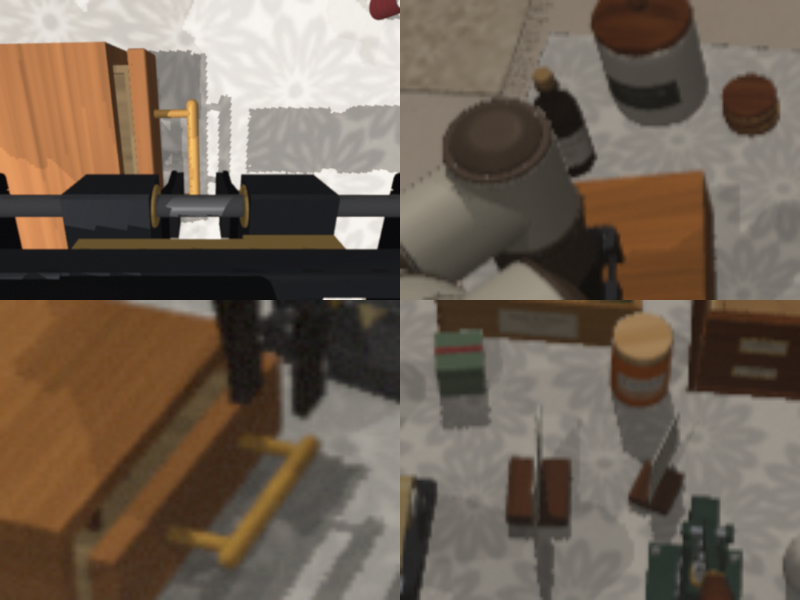

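Run:
```python
from h import *
import pickle
np.set_printoptions(precision=4,suppress=True)
C=pickle.load(open("c1.pkl","rb"));w=C["wrist"];s=sense();R=s["tool_rot"];t=s["tcp_pos"]
hsv=cv2.cvtColor(w["pixels"],cv2.COLOR_BGR2HSV)
for v in (150,170,190,210,230):
    m=[u for u in range(235,300) if hsv[v,u,1]>110 and hsv[v,u,2]>100]
    u=(m[0]+m[-1])/2; p=onz(w,u,v,.041); print(m[0],m[-1],p,R.T@(p-t))
```

```text
261 276 [0.4965 0.2771 0.041 ] [ 0.049  -0.0056  0.0811]
262 276 [0.4937 0.29   0.041 ] [ 0.0357 -0.0053  0.0811]
263 277 [0.4906 0.3033 0.041 ] [ 0.0221 -0.0047  0.0811]
263 277 [0.488  0.3172 0.041 ] [ 0.008  -0.0048  0.0811]
264 278 [0.4846 0.3313 0.041 ] [-0.0065 -0.0042  0.0811]
```

drive_tool:
  commands:
    - [0.25,0,-0.004,0.04,0.5]
    - [0.25,0,-0.004,0.078,0.5]
    - [0.25,0,-0.004,0.078,0.5]
    - [0.0,0,-0.004,0.078,0.5]
    - [0.0,0,-0.004,0.078,0.5]
    - [0.0,0,-0.004,0.078,0.5]
  squeeze: 12

```text
clock: 2.05
tcp_pos: [0.4861, 0.3265, 0.0456]
tool_rot: [[0.183, -0.983, 0.003], [-0.983, -0.183, 0.002], [-0.002, -0.004, -1.0]]
force: [1.0, -1.3, 4.4]
width: 0.124
gripper_force: 12.0
```

drive_tool:
  commands:
    - [0,0,0.015,0,0]
    - [0,0,0.035,0,0]
    - [0,0,0.055,0,0]
    - [0,0,0.075,0,0]
    - [0,0,0.09,0,0]
    - [0,0,0.1,0,0]
    - [0,0,0.105,0,0]
    - [0,0,0.105,0,0]

```text
clock: 3.05
tcp_pos: [0.3811, 0.3043, 0.0454]
tool_rot: [[0.183, -0.983, -0.001], [-0.983, -0.183, -0.004], [0.004, 0.002, -1.0]]
force: [0.7, -8.3, 14.0]
width: 0.123
gripper_force: 12.0
```

drive_tool:
  commands:
    - [0,0,0.005,0,0]
    - [0,0,0.01,0,0]
    - [0,0,0.014,0,0]
    - [0,0,0.014,0,0]

```text
clock: 3.55
tcp_pos: [0.3674, 0.3015, 0.0452]
tool_rot: [[0.183, -0.983, -0.001], [-0.983, -0.183, -0.004], [0.004, 0.002, -1.0]]
force: [-0.2, -9.3, 13.8]
width: 0.123
gripper_force: 12.0
```

drive_tool:
  commands:
    - [0,0,0.004,0,0]
    - [0,0,0.007,0,0]
    - [0,0,0.007,0,0]

```text
clock: 3.92
tcp_pos: [0.3605, 0.3002, 0.0452]
tool_rot: [[0.183, -0.983, -0.001], [-0.983, -0.183, -0.005], [0.004, 0.002, -1.0]]
force: [0.4, -8.8, 13.1]
width: 0.117
gripper_force: 12.0
```

drive_tool:
  commands:
    - [0.3,0,0,0,0]
    - [0.3,0,0,0,0]
    - [0.4,0,0,-0.04,0]
    - [1,0,0,-0.1,0]
    - [1,0,-0.04,-0.14,10]
    - [1,0,-0.08,-0.17,20]
    - [1,0,-0.13,-0.2,30]
    - [1,0,-0.15,-0.2,40]
    - [1,0,-0.15,-0.2,50]
    - [1,0,-0.15,-0.2,60]
    - [1,0,-0.15,-0.2,70]
    - [1,0,-0.15,-0.2,80]

```text
clock: 5.42
tcp_pos: [0.5083, 0.3306, 0.2431]
tool_rot: [[-0.939, -0.345, -0.001], [-0.345, 0.939, 0.0], [0.0, 0.0, -1.0]]
force: [-0.4, -0.1, -0.0]
width: 1.004
gripper_force: 0.0
```

drive_tool:
  commands:
    - [1,0,0,0,10]
    - [1,0,0,0,10]

```text
clock: 5.68
tcp_pos: [0.5083, 0.3305, 0.2432]
tool_rot: [[-0.983, -0.184, -0.0], [-0.184, 0.983, -0.0], [0.0, 0.0, -1.0]]
force: [-0.6, 0.6, 0.2]
width: 1.002
gripper_force: 0.0
```

Run:
```python
from h import *
import pickle
C={n:capture(n) for n in("scene","wrist","side")}
C["s"]=sense(); pickle.dump(C,open("c2.pkl","wb"))
print(C["s"]["joints"])
im=np.hstack([cv2.resize(C["wrist"]["pixels"],(400,300)),cv2.resize(C["scene"]["pixels"][220:325,180:320],(400,300))])
cv2.imwrite("pics/c2.png",cv2.resize(C["wrist"]["pixels"],(800,600)))
cv2.imwrite("pics/c2s.png",cv2.resize(C["scene"]["pixels"][220:340,180:340],(800,600)))
```

```text
[ 8.42860299e-01  3.51844481e-01 -3.73514283e-02 -1.16631010e-04
 -1.18180896e+00 -2.22794508e+00]
```

View pics/c2.png

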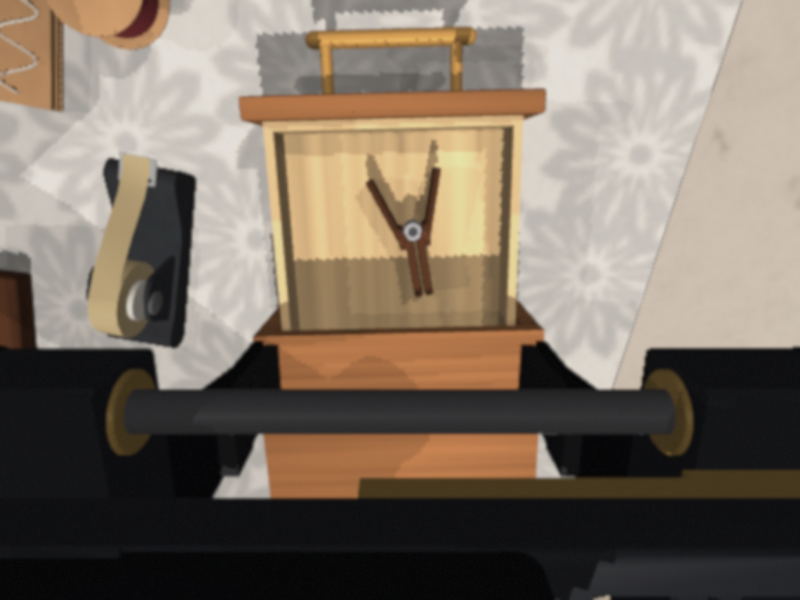

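The drawer is open. The clip's pivot is at (412,231), its handle ends are at (371,182) and (437,170), and its jaw tips are at (418,294) and (430,292).

Run:
```python
from h import *
import pickle
np.set_printoptions(precision=4,suppress=True)
C=pickle.load(open("c2.pkl","rb"));w=C["wrist"];s=C["s"];R=s["tool_rot"];t=s["tcp_pos"]
f=lambda p:onz(w,p[0]*.7,p[1]*.7,.046)
pv,h1,h2,j=map(f,[(412,231),(371,182),(437,170),(424,293)])
ax=j-pv; ax/=np.linalg.norm(ax); ax2=pv-(h1+h2)/2; print(np.linalg.norm(j-pv),np.linalg.norm(ax2),np.linalg.norm(h1-h2))
ax2/=np.linalg.norm(ax2); 
for a in (ax,ax2): print("axis yaw",np.degrees(np.arctan2(a[1],a[0])))
tool=np.degrees(np.arctan2(-R[1,0],-R[0,0])); print("tool fwd yaw",tool)
a=ax+ax2; a/=np.linalg.norm(a); g=pv-.026*a; print("pivot",pv,"grasp",g,"toolshift",R.T@(g-t))
# front board inner edge
print("board inner",f((270,128)),f((520,122)), "handles",h1,h2,"board-dist", R.T@(f((395,125))-g))
```

```text
0.0462045114204622 0.03812550443227245 0.04589955316507324
axis yaw 22.054061126393552
axis yaw 19.492960109685196
tool fwd yaw 10.637952642354099
pivot [0.4798 0.3345 0.046 ] grasp [0.4555 0.3253 0.046 ] toolshift [0.0529 0.0048 0.1974]
board inner [0.4299 0.228  0.046 ] [0.3951 0.3912 0.046 ] handles [0.4519 0.3003 0.046 ] [0.4357 0.3432 0.046 ] board-dist [ 0.0451 -0.0074  0.    ]
```

drive_tool:
  commands:
    - [1,0.055,0.005,0.06,-10]
    - [1,0.055,0.005,0.12,-10]
    - [1,0.055,0.005,0.17,-10]
    - [1,0.055,0.005,0.199,-10]
    - [1,0.055,0.005,0.199,-10]
    - [1,0.055,0.005,0.199,-10]

```text
clock: 6.58
tcp_pos: [0.4536, 0.3252, 0.0445]
tool_rot: [[-0.936, -0.351, -0.0], [-0.351, 0.936, 0.0], [-0.0, 0.0, -1.0]]
force: [0.7, -0.9, 0.5]
width: 1.001
gripper_force: 0.0
```

drive_tool:
  commands:
    - [0.6,0,0,0,0]
    - [0.5,0,0,0,0]
    - [0.4,0,0,0,0]
    - [0.2,0,0,0,0]
    - [0,0,0,0,0]
    - [0,0,0,0,0]
    - [0,0,0,0,0]
    - [0,0,0,0,0]
  squeeze: 22

```text
clock: 7.58
tcp_pos: [0.4535, 0.325, 0.0447]
tool_rot: [[-0.937, -0.35, -0.0], [-0.35, 0.937, -0.0], [0.0, -0.0, -1.0]]
force: [-1.9, -0.4, 1.5]
width: 0.287
gripper_force: 22.0
```

Run:
```python
from h import *
C={n:capture(n) for n in("scene","wrist")}
im=np.vstack([cv2.resize(C["wrist"]["pixels"][:,:],(400,300)),cv2.resize(C["scene"]["pixels"][240:330,200:320],(400,300))])
cv2.imwrite("pics/c3.png",im)
```

```text
(no output)
```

View pics/c3.png

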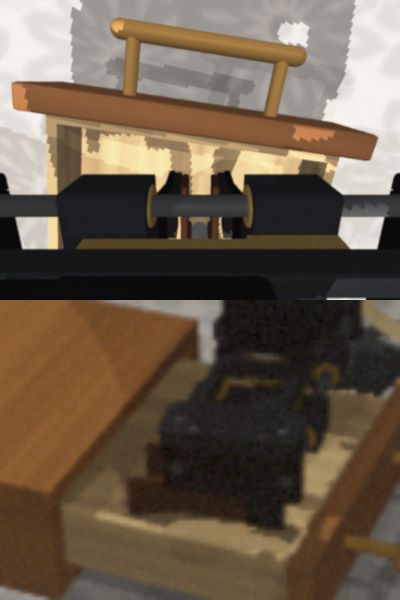

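The squeeze got the clip wide open: the pads are 25 mm apart and the jaws gape. Lifting it out.

drive_tool:
  commands:
    - [0,0,0,-0.01,0]
    - [0,0,0,-0.03,0]
    - [0,0,0,-0.06,0]
    - [0,0,0,-0.1,0]
    - [0,0,0,-0.14,0]
    - [0,0,0,-0.17,0]
    - [0,0,0,-0.17,0]

```text
clock: 8.55
tcp_pos: [0.4545, 0.3261, 0.2178]
tool_rot: [[-0.937, -0.35, 0.005], [-0.35, 0.937, 0.005], [-0.006, 0.003, -1.0]]
force: [0.4, -0.5, -0.8]
width: 0.293
gripper_force: 22.0
```

Run:
```python
from h import *
np.set_printoptions(precision=4,suppress=True)
C={n:capture(n) for n in("scene","side")};s=sense();R=s["tool_rot"];t=s["tcp_pos"]
for x,y in [(.41,-.006),(.491,.001)]: print("shift",R.T@(np.array([x,y,.1])-t))
print("turn",np.degrees(np.arctan2(-R[1,0],-R[0,0]))-4, s["joints"], t, s["width"])
u,v=proj(C["scene"],t).astype(int);a,b=proj(C["side"],[.56,.0,.08]).astype(int); print(u,v,a,b)
c=lambda n,u,v,w,h:cv2.resize(C[n]["pixels"][max(0,v-h//2):v+h//2,u-w//2:u+w//2],(400,300),interpolation=cv2.INTER_CUBIC)
cv2.imwrite("pics/c4.png",np.hstack([c("scene",u,v,120,90),c("side",a,b,80,60)]))
```

```text
shift [ 0.156  -0.2949  0.1142]
shift [ 0.0777 -0.3167  0.1142]
turn 16.477661652326557 [ 0.9123  0.2922 -0.201  -0.0008 -1.0778 -2.1253] [0.4531 0.3248 0.2143] 0.286894156468914
278 215 278 221
```

View pics/c4.png

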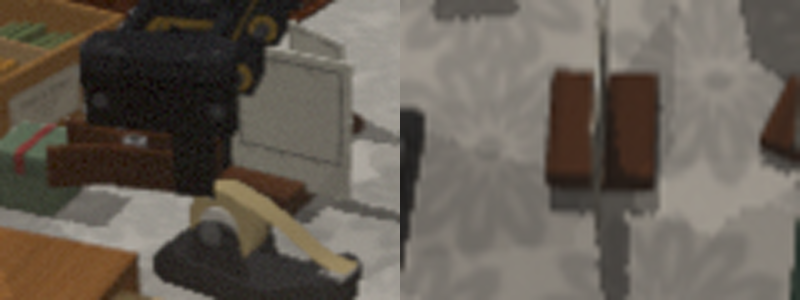

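drive_tool:
  commands:
    - [0,0.03,-0.05,0,0]
    - [0,0.06,-0.1,0,5]
    - [0,0.09,-0.15,0,10]
    - [0,0.12,-0.2,0,16]
    - [0,0.14,-0.25,0.02,16]
    - [0,0.156,-0.295,0.05,16]
    - [0,0.156,-0.295,0.09,16]
    - [0,0.156,-0.295,0.114,16]
    - [0,0.156,-0.295,0.114,16]
    - [0,0.156,-0.295,0.114,16]

```text
clock: 9.9
tcp_pos: [0.411, -0.0057, 0.1009]
tool_rot: [[-0.997, -0.079, 0.0], [-0.079, 0.997, -0.0], [-0.0, -0.0, -1.0]]
force: [0.3, 0.1, -0.1]
width: 0.293
gripper_force: 22.0
```

Run:
```python
from h import *
np.set_printoptions(precision=4,suppress=True)
C={n:capture(n) for n in("scene","side")};s=sense();R=s["tool_rot"];t=s["tcp_pos"]
print(t,s["width"],"yaw",np.degrees(np.arctan2(-R[1,0],-R[0,0])))
u,v=proj(C["scene"],[.48,0,.09]).astype(int);a,b=proj(C["side"],[.5,.0,.09]).astype(int); print(u,v,a,b)
c=lambda n,u,v,w,h:cv2.resize(C[n]["pixels"][max(0,v-h//2):v+h//2,u-w//2:u+w//2],(400,300),interpolation=cv2.INTER_CUBIC)
cv2.imwrite("pics/c5.png",np.hstack([c("scene",u,v,120,90),c("side",a,b,120,90)]))
```

```text
[ 0.4114 -0.0055  0.1014] 0.29135189600472716 yaw 4.53398115483363
345 206 276 237
```

View pics/c5.png

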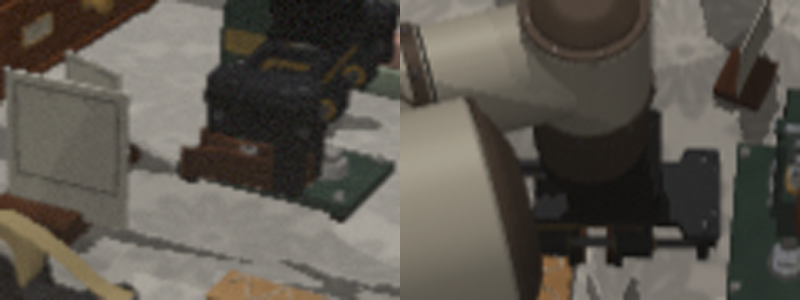

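Run:
```python
from h import *
np.set_printoptions(precision=4,suppress=True)
c=capture("scene")
g=lambda x,y:(345-60+x*.3,206-45+y*.3)
def ony(p,y): o,d=ray(c,*p); return o+d*(y-o[1])/d[1]
print("tip",ony(g(180,150),.02),ony(g(183,182),.02),"edge",ony(g(129,96),.004),ony(g(128,228),.004),"pivot",ony(g(248,148),-.002))
```

```text
tip [0.4878 0.02   0.0982] [0.4845 0.02   0.0733] edge [0.5393 0.004  0.1226] [0.5378 0.004  0.0128] pivot [ 0.445  -0.002   0.1016]
```

drive_tool:
  commands:
    - [0,-0.015,0,0,0]
    - [0,-0.03,0,0,0]
    - [0,-0.045,0,0,0]
    - [0,-0.06,0,0,0]
    - [0,-0.07,0,0,0]
    - [0,-0.078,0,0,0]
    - [0,-0.078,0,0,0]
    - [0,-0.078,0,0,0]

```text
clock: 11.05
tcp_pos: [0.4879, 0.0001, 0.1004]
tool_rot: [[-0.997, -0.078, -0.001], [-0.078, 0.997, -0.0], [0.001, -0.0, -1.0]]
force: [-1.2, -0.1, -0.6]
width: 0.288
gripper_force: 22.0
```

Run:
```python
from h import *
np.set_printoptions(precision=4,suppress=True)
C={n:capture(n) for n in("scene","side","wrist")};s=sense()
print(s["tcp_pos"],s["width"],s["force"])
u,v=proj(C["scene"],[.54,0,.08]).astype(int);a,b=proj(C["side"],[.56,.0,.09]).astype(int); print(u,v,a,b)
c=lambda n,u,v,w,h:cv2.resize(C[n]["pixels"][max(0,v-h//2):v+h//2,u-w//2:u+w//2],(400,300),interpolation=cv2.INTER_CUBIC)
cv2.imwrite("pics/c6.png",np.vstack([np.hstack([c("scene",u,v,100,76),c("side",a,b,100,76)]),np.hstack([cv2.resize(C["wrist"]["pixels"],(400,300)),c("scene",u,v,300,226)])]))
```

```text
[0.4881 0.0002 0.1006] 0.2896587518224969 [ 0.791  -0.759  -0.1104]
323 204 278 219
```

View pics/c6.png

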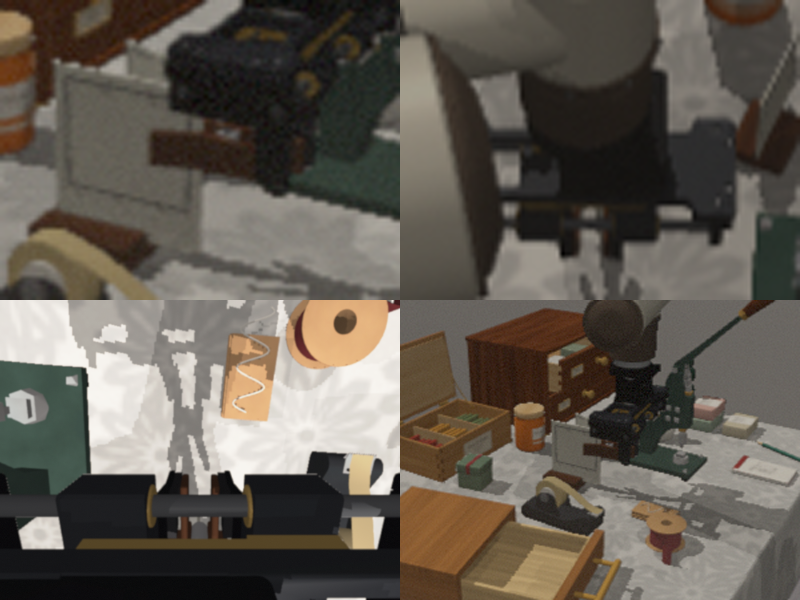

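The near jaw is in front of the card, with its tip about 24 mm past the edge, and the far jaw is hidden behind the card. The wrist feels no contact and the stand hasn't moved, so I'm handing in.

```bash
python3 -c "
from plant import *
print(close_job())"
```

```text
the job is handed in; nothing more can be done
None
```

I handed the job in at about 11 s with the clip held wide open round the card's robot-side edge, jaw tips about 24 mm past it. The last picture and the wrist force showed no contact and the stand where it was. The far jaw was hidden behind the card, and no verdict came back.

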